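# Find the tired return spring on the spring tester

## Robot

A 6-joint arm with a two-finger parallel gripper is mounted at the origin on the work surface. World frame = base frame: x ahead of the robot, y to its left, z up, the work surface at z = 0. Lengths are in mm, angles in rad, forces in N, time in s.
With the tool pointing down it reaches from about 400 to 925 mm from the base axis. Payload 12.5 kg.
Tool frame: the origin (TCP) lies on the centre line of the jaws, within the pads' length; the fingertips stand 14 mm ahead of it and the grasp point (between the pads) lies 5 mm behind it; z points along the fingers, y is the direction in which the jaws open and shut (so a half turn about z gives the same grasp; the last joint's range is limited). The gripper opens to 95 mm and grips with 3 to 60 N. Pads are 20 mm wide; open, the fingers measure 119 mm over their backs; the gripper's body (75 mm by 180 mm) begins 59 mm behind the grasp point.
Start: joints at [-1.26, 0.491, 1.559, -0, 1.092, -0.106], TCP at [253.046, -571.5, 228.661] pointing down, gripper open.
Joint ranges: [-3.1, 3.1], [-0.84, 2.19], [0.05, 2.79], [-1.13, 4.28], [0.06, 2.93], [-2.69, 2.69]. Speed limits (rad/s): [2.22, 2.22, 2.79, 3.14, 3.14, 3.14].

## Interface

Orientations are given as [roll, pitch, yaw] about the fixed x, y, z axes, in that order (R = Rz(yaw) Ry(pitch) Rx(roll)).
In Python, from cell import * gives the robot as it stands.
- The arm moves only by the tool play_rows, never from a script. Its argument "moves" is a list of rows, each a list of 7 numbers: the shift along the tool's x, y, z in m, then the turn, a rotation vector about the tool's x, y, z in rad, then the opening in per cent of the stroke, from 0 (shut) to 100 (fully open). In form: [[tx, ty, tz, ax, ay, az, claw], ...]. A call has 1 to 8 rows; each row shifts and turns the pose as measured when the row begins, along the tool's axes as they then stand; what a row does not reach is not made up. A row lasts 1/10 s, in which the tool goes at most 50 mm and 8.59 degrees, less where a joint would pass 70% of its speed; a pose out of reach is approached as far as the arm can. A call is refused whole if a number of a shift passes 0.05 or a number of a turn 0.15, either way. A call with a gripper value outside its range is refused whole. The fingers move at their own pace and stop on an object; the grip force is fixed at half the most. Time passes only in rows, so rows that do not move let the fingers close. It gives the time, the measured TCP pose, the force and the opening at its end, in the units of the state.
- state(): the state, without advancing time (a new reading comes with each control period).
- read_camera(name): name is "scene" or "side" or "wrist"; returns a dict with "img" (384x512x3 uint8, red, green, blue), "fx", "fy", "cx", "cy" (pixels), "k1" (the pictures are not rectified: a ray, as slopes to the right and down, at radius r is drawn at 1 + k1 r^2 times it, then the intrinsics apply), "R" (3x3) and "t" (3): a world point X has camera coordinates R X + t. Camera axes: x right, y down, z forward; pixel columns grow to the right and rows downward; lengths in mm; the calibration is good to about 2 mm. A picture is of the moment at which its call begins. There is no depth.
- job_done(): hands the job in, once; it reports no verdict.
The state is a dict: "t": time; "joints": joint angles; "qvel": joint speeds; "tau": joint torques, N m; "eef_pos": TCP position; "tcp_rot": TCP orientation; "ft_force": force on the tool from outside, world axes, zero at the start; "moment": the same for the moment, N m; "opening": opening from 0.0 (shut) to 1.0 (fully open).
Only numpy, scipy, OpenCV 4.12 (cv2) and the standard library are available. Lean on these libraries where they do the work, as an engineer would, in place of code of your own. Each camera call takes 0.05 s, during which the arm holds its last target.

## Task

Check the two return springs standing on the spring tester, the left one first and then the right one (as seen from the robot): press each straight down on its cap with about 15 newtons, hold it there for a good second, and compare its loaded length with the brass reference bar; never load a spring with more than 22 newtons. One of them is tired and goes clearly below the bar's top edge at that load while the good one stays above it: lift the tired one off and stand it upright in the flat steel tray, leave the good one standing on its seat, and do not disturb the other parts on the bench.

Things in the scene. Friction and masses are not known exactly. Their poses are not given: they have to be found in the camera images.
- tester: Fixed bench spring tester: grey base 130 x 230 mm with a ground steel plate on it, plate top 30 mm above the bench. Origin: centre of the base's underside; x across (130 mm), y along (230 mm), z up. On the plate are two seats at y = +60 mm and y = -60 mm (x = 0), and the reference gauge at x = +42 mm, y = 0: a 10 mm post that ends 94 mm above the bench with a brass crossbar.
- seat_left (a point): Centre of the left seat (tester y = +60 mm), at the height of the plate's top. A spigot 16 mm across and 8 mm high with a tapered end stands up here inside the spring's hole. Axes as the tester's.
- seat_right (a point): Centre of the right seat (tester y = -60 mm), otherwise as the left one.
- mark (a point): The reference mark: middle of the top edge of the brass crossbar (56 mm long along the tester's y, 8 mm wide, 4 mm thick), 52 mm above the plate's top. Under a 15 N load the flat top of a good spring's cap stays several mm above this level, that of the tired one goes several mm below it.
- spring_a: One of two return springs that look alike: steel coil (30 mm across) between a flat foot ring (38 mm across, 8 mm tall, 18 mm hole) and a dark round cap (36 mm across, 12 mm thick, flat top). 72 mm tall unloaded, about 0.12 kg. Stands loose on a seat, its hole over the spigot; which is on which seat varies, and which is tired is not known beforehand. Origin: centre of its underside, z up. Grip it across the cap.
- spring_b: One of two return springs that look alike: steel coil (30 mm across) between a flat foot ring (38 mm across, 8 mm tall, 18 mm hole) and a dark round cap (36 mm across, 12 mm thick, flat top). 72 mm tall unloaded, about 0.12 kg. Stands loose on a seat, its hole over the spigot; which is on which seat varies, and which is tired is not known beforehand. Origin: centre of its underside, z up. Grip it across the cap.
- spring_a_mid (a point): Half-way up spring_a when not loaded, on its axis: 36 mm above its underside (fixed to the foot ring, so it does not move as the spring is pressed).
- spring_b_mid (a point): The same point of spring_b.
- spring_a_top (a point): Centre of the flat top of spring_a's cap, 72 mm above its underside when not loaded. Pressed straight down it goes down by up to 36 mm and springs back. It starts to yield below 4 N and then gives evenly, between 0.8 and 2.5 mm per newton (the tired one more).
- spring_b_top (a point): Centre of the flat top of spring_b's cap, 72 mm above its underside when not loaded. Pressed straight down it goes down by up to 36 mm and springs back. It starts to yield below 4 N and then gives evenly, between 0.8 and 2.5 mm per newton (the tired one more).
- tray: Fixed open flat tray of plain sheet steel for rejects, 150 x 150 mm and 30 mm high, walls 4 mm, inner floor 4 mm above the bench. Origin: centre of its underside, z up.
- gear: Loose steel gear lying on the bench, about 80 mm across, 25 mm high; to be left alone. Origin: centre of its underside.
- bearing: Loose bearing ring lying on the bench, 62 mm across, 16 mm high; to be left alone. Origin: centre of its underside.
- wrench: Loose wrench lying on the bench; to be left alone.

How it is judged (in metres and radians):
On the way, in this order (a step that is already met when the one before it is completed fails the run):
1. the spring on the left seat is pressed on the tester's plate with 12 to 18 N for 0.6 s (((contact force between spring_a and tester between 12 and 18 N and horizontal distance between spring_a_mid and seat_left below 0.008 m and angle between spring_a_mid's own z axis and vertical below 0.1 rad) or (contact force between spring_b and tester between 12 and 18 N and horizontal distance between spring_b_mid and seat_left below 0.008 m and angle between spring_b_mid's own z axis and vertical below 0.1 rad))), for 0.6 s.
2. then the spring on the right seat is pressed on the tester's plate with 12 to 18 N for 0.6 s (((contact force between spring_a and tester between 12 and 18 N and horizontal distance between spring_a_mid and seat_right below 0.008 m and angle between spring_a_mid's own z axis and vertical below 0.1 rad) or (contact force between spring_b and tester between 12 and 18 N and horizontal distance between spring_b_mid and seat_right below 0.008 m and angle between spring_b_mid's own z axis and vertical below 0.1 rad))), for 0.6 s.
At the end, for the whole second after the job is handed in: The tired spring stands upright (within 0.15 rad), at rest on the tray's floor, within 55 mm of its middle along either side; the good one stands upright (0.1 rad), unloaded, at rest, on the plate at the seat where it began, within 4 mm of its centre (x of spring_b_mid in the frame of tray between -0.055 and 0.055 m and y of spring_b_mid in the frame of tray between -0.055 and 0.055 m and z of spring_b_mid in the frame of tray between 0.033 and 0.045 m and angle between spring_b_mid's own z axis and vertical below 0.15 rad and linear speed of each of spring_b, spring_a below 0.02 m/s and angular speed of each of spring_b, spring_a below 0.2 rad/s and ((horizontal distance between spring_a_mid and seat_left below 0.004 m and z of spring_a_mid in the frame of seat_left between 0.033 and 0.039 m) or (horizontal distance between spring_a_mid and seat_right below 0.004 m and z of spring_a_mid in the frame of seat_right between 0.033 and 0.039 m)) and angle between spring_a_mid's own z axis and vertical below 0.1 rad); the robot touches nothing.
It fails at once if a spring is loaded on the plate with more than 22 N (contact force between any of spring_a, spring_b and tester above 22 N).
It fails at once if the good spring is taken off its seat (moved more than 15 mm) (distance of spring_a_mid from where it was at the start of the episode above 0.015 m).
It fails at once if the gear, the bearing ring or the wrench is moved by more than 20 mm (distance of any of gear, bearing, wrench from where it was at the start of the episode above 0.02 m).
It also fails if it takes over 64 s, if anything falls off the work surface, if the arm or the gripper's body presses on something with over 40 N, if the wrist force passes 120 N, or if a joint passes its speed limit or range.

## Working session

There is one attempt and no reset: what is moved stays moved. The work goes in short steps, Python scripts to look and compute and a tool call to move; the robot and the scene stay as the last step left them, time stands still between calls to the robot, and variables do not carry over. Pictures are saved under pics/ and viewed, and the job is handed in when it is done.

Besides the shell and the picture viewer there is one more tool, called after "Call:" as name([rows], argument=value, ...), one row to a line, values as JSON. play_rows: Moves the arm, as the interface text tells. Its arguments: {"type":"object","properties":{"moves":{"type":"array"}},"required":["moves"]}

```bash
mkdir -p pics; ls; cat > h.py <<'E'
from cell import *
import numpy as np, cv2
def snap(n,f):
    c=read_camera(n); cv2.imwrite('pics/'+f,c['img'][:,:,::-1]); return c
def ray(c,u,v):
    x=np.array([(u-c['cx'])/c['fx'],(v-c['cy'])/c['fy']]); p=x.copy()
    for _ in range(20): p=x/(1+c['k1']*(p@p))
    R=np.array(c['R']);t=np.array(c['t'])
    return -R.T@t, R.T@np.array([p[0],p[1],1])
def onz(c,u,v,z):
    o,d=ray(c,u,v); return o+d*(z-o[2])/d[2]
def proj(c,X):
    p=np.array(c['R'])@np.array(X,float)+np.array(c['t']); p=p[:2]/p[2]; p=p*(1+c['k1']*(p@p))
    return np.array([c['fx']*p[0]+c['cx'],c['fy']*p[1]+c['cy']])
E
python3 - <<'E'
from h import *
for n in("scene","side","wrist"):
    c=snap(n,n+'0.png'); print(n,c['fx'],c['k1'],-np.array(c['R']).T@np.array(c['t']),np.array(c['R'])[2])
print(state())
E
```

```text
pics
scene 485.05890370767594 -0.09602834677170434 [1205.89550183 -253.41300477  955.90533759] [-0.51660127  0.28060581 -0.80893974]
side 393.4492896487832 -0.07195856333475169 [164.44353808 695.50020159 871.320978  ] [ 0.43248435 -0.57764676 -0.6923016 ]
wrist 345.9522040225441 -0.0957538006535194 [ 327.44700757 -538.47802385  384.56836586] [-0.26643067 -0.11618043 -0.95682643]
{'t': 0.15, 'joints': array([-1.25957897e+00,  4.91411253e-01,  1.55929000e+00,  6.46655557e-06,
        1.09171495e+00, -1.05582904e-01]), 'qvel': array([ 0.00019914, -0.00226683, -0.00193978,  0.00020246, -0.00084553,
       -0.00027682]), 'tau': array([ 8.65068450e-04, -6.12897420e+01, -2.58276093e+01,  6.93243393e-02,
        4.73382999e-02, -6.47926981e-05]), 'eef_pos': array([ 253.00566339, -571.32604329,  228.20880258]), 'tcp_rot': array([-3.14077430e+00, -9.24951772e-05,  4.16797241e-01]), 'ft_force': array([0.66498102, 0.38630901, 0.24750336]), 'moment': array([ 0.02950887, -0.00621709,  0.03193577]), 'opening': 1.0008270256065068}
```

View pics/scene0.png

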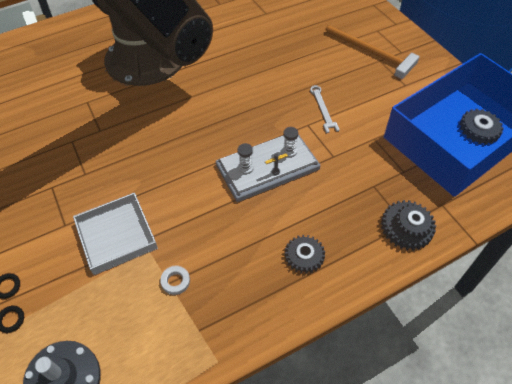

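View pics/side0.png

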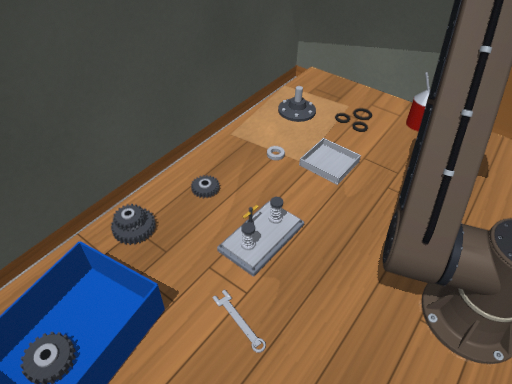

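View pics/wrist0.png

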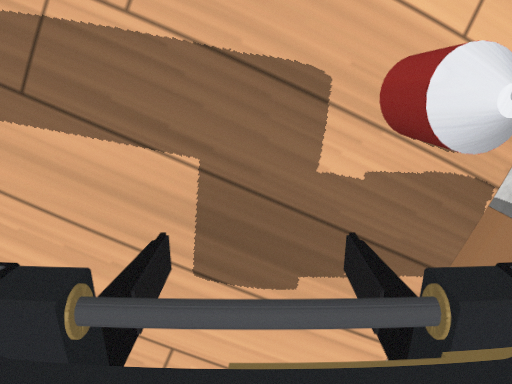

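Scene view: springs at about (245,150) and (291,134), tray at (115,232), bearing (175,280), gear (304,255). Zooming for exact measurements.

```bash
python3 - <<'E'
from h import *
S=cv2.imread('pics/scene0.png');D=cv2.imread('pics/side0.png')
a=cv2.resize(S[115:205,205:330],None,fx=6,fy=6,interpolation=cv2.INTER_CUBIC)
b=cv2.resize(D[185:280,210:310],None,fx=6,fy=6,interpolation=cv2.INTER_CUBIC)
cv2.imwrite('pics/za.png',a);cv2.imwrite('pics/zb.png',b)
for n,I,(r0,r1,c0,c1) in(('scene',S,(115,205,205,330)),('side',D,(185,280,210,310))):
    m=(I.max(2)<75).astype(np.uint8); q=m*0;q[r0:r1,c0:c1]=m[r0:r1,c0:c1]
    k,l,st,ce=cv2.connectedComponentsWithStats(q)
    for i in range(1,k):
        if st[i,4]>15: print(n,st[i],ce[i])
E
```

```text
scene [284 134  14   6  38] [290.         137.26315789]
scene [239 152  13   6  32] [244.875   154.78125]
scene [272 156   7  19  70] [275.44285714 166.77142857]
scene [276 176  23  10  37] [287.27027027 180.2972973 ]
scene [260 186  14   7  23] [266.2173913  188.82608696]
scene [233 197  15   5  20] [240.45 198.8 ]
side [210 186  10  11  56] [214.60714286 190.875     ]
side [271 203  12   5  23] [276.17391304 205.65217391]
side [248 209   5  14  34] [250.32352941 216.5       ]
side [243 229  12   6  26] [249.46153846 232.26923077]
```

View pics/za.png

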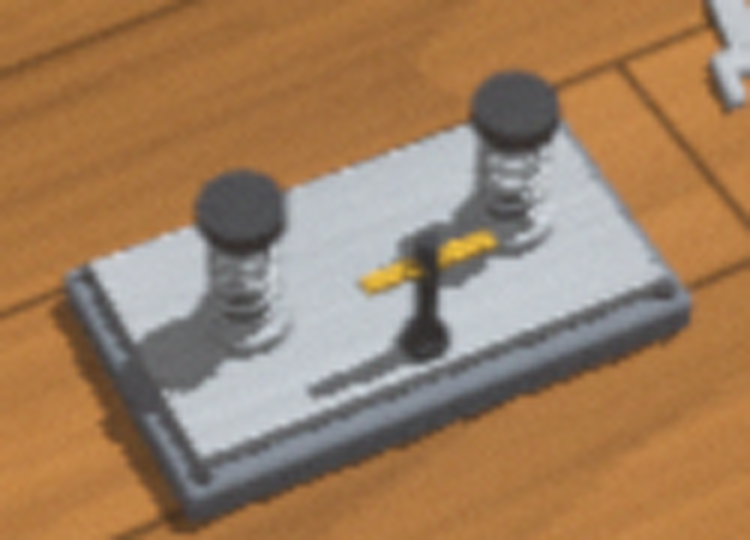

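View pics/zb.png

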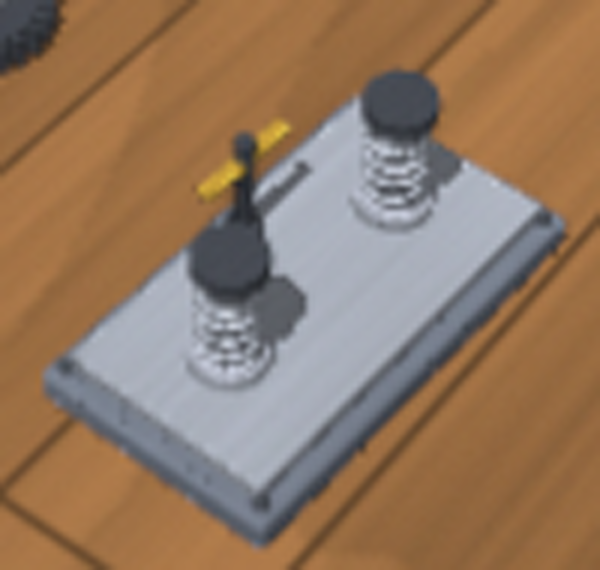

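```bash
python3 - <<'E'
from h import *
C={n:read_camera(n) for n in('scene','side')}
P={}
for n,(boxes) in(('scene',{'L':(282,124,300,142),'R':(236,141,254,159),'bar':(262,150,292,168)}),('side',{'L':(238,219,258,238),'R':(268,194,286,211),'bar':(240,203,262,222)})):
    I=C[n]['img'].astype(int)
    for k,(x0,y0,x1,y1) in boxes.items():
        s=I[y0:y1,x0:x1]
        if k=='bar': m=(s[...,0]-s[...,2]>110)&(s[...,1]>130)
        else: m=(s.max(2)<95)&(s.max(2)-s.min(2)<25)
        l=cv2.connectedComponentsWithStats(m.astype(np.uint8))
        i=1+np.argmax(l[2][1:,4]) 
        ys,xs=np.nonzero((l[1]==i) if k!='bar' else m)
        u=(xs.min()+xs.max())/2+x0; v=(ys.min()+ys.max())/2+y0
        print(n,k,l[2][i],'box centre',u,v,'mean',xs.mean()+x0,ys.mean()+y0)
        P[n,k]=(xs.mean()+x0,ys.mean()+y0) if k=='bar' else (u,v)
for k in('L','R','bar'):
    A=[];b=[]
    for n in C:
        o,d=ray(C[n],*P[n,k]); d/=np.linalg.norm(d); M=np.eye(3)-np.outer(d,d); A.append(M);b.append(M@o)
        print(k,n,'on z',onz(C[n],*P[n,k],96 if k!='bar' else 80).round(1))
    X=np.linalg.lstsq(np.vstack(A),np.hstack(b),rcond=None)[0]; print(k,'tri',X.round(1))
# tray
I=C['scene']['img']
b=cv2.resize(I[185:280,60:165],None,fx=6,fy=6,interpolation=cv2.INTER_CUBIC)
cv2.imwrite('pics/tr.png',b[:,:,::-1])
b=cv2.resize(C['side']['img'][130:190,260:370],None,fx=6,fy=6,interpolation=cv2.INTER_CUBIC)
cv2.imwrite('pics/tr2.png',b[:,:,::-1])
E
```

```text
scene L [  2   4  14  13 145] box centre 290.5 134.0 mean 290.3724137931034 133.8
scene R [  2   3  14  14 155] box centre 244.5 150.5 mean 244.7032258064516 150.49032258064517
scene bar [17  4  8  5 22] box centre 276.0 158.0 mean 276.5128205128205 157.84615384615384
side L [  4   0  13  17 166] box centre 248.0 227.0 mean 248.43373493975903 227.43373493975903
side R [  3   3  12  12 121] box centre 276.5 202.5 mean 276.40495867768595 202.39669421487602
side bar [ 3  9  7  6 19] box centre 250.0 211.0 mean 250.05714285714285 210.9142857142857
L scene on z [555.5 183.   96. ]
L side on z [558.2 178.2  96. ]
L tri [557.1 180.9  99.1]
R scene on z [549.   62.9  96. ]
R side on z [550.1  62.   96. ]
R tri [549.7  62.7  96.8]
bar scene on z [592.3 124.2  80. ]
bar side on z [596.7 119.2  80. ]
bar tri [594.7 122.3  83.9]
```

View pics/tr.png

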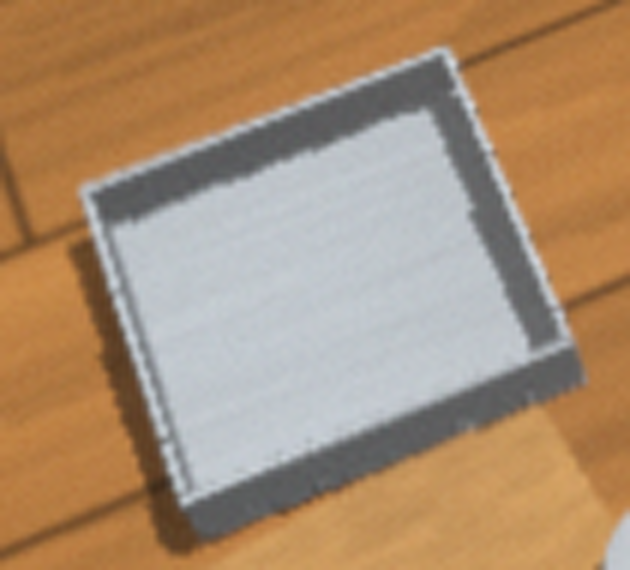

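View pics/tr2.png

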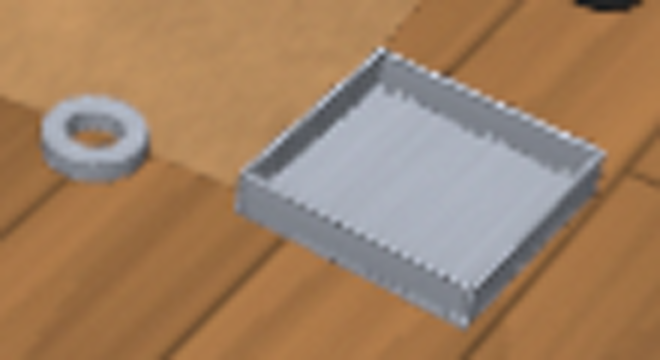

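```bash
python3 - <<'E'
from h import *
c=read_camera('scene'); d=read_camera('side')
p=[onz(c,*x,30)[:2] for x in((73.5,216.3),(133.8,192.9),(154.8,241.3),(90.5,268))]
print(np.round(p),np.mean(p,0)); 
q=[onz(d,260+x/6,130+y/6,30)[:2] for x,y in((382,48),(604,155),(472,292),(240,175))]
print(np.round(q),np.mean(q,0))
s=state(); R=cv2.Rodrigues(np.zeros(3))[0]
print(s['tcp_rot'],s['eef_pos'])
for nm,u,v,z in(('gear',304,250,25),('bearing',175,279,16)): print(nm,onz(c,u,v,z))
c=read_camera('wrist')
# wrist camera offset in tool frame
from scipy.spatial.transform import Rotation as T
Rt=T.from_euler('xyz',s['tcp_rot']).as_matrix()
o=-np.array(c['R']).T@np.array(c['t']); print('cam in tool',Rt.T@(o-s['eef_pos']), Rt.T@np.array(c['R'])[2])
E
```

```text
[[ 485. -348.]
 [ 490. -202.]
 [ 635. -205.]
 [ 631. -352.]] [ 560.38149877 -276.60659547]
[[ 631. -355.]
 [ 482. -346.]
 [ 487. -199.]
 [ 635. -203.]] [ 558.75588662 -275.73196125]
[-3.14137852e+00 -2.58164626e-05  4.16795678e-01] [ 253.03312509 -571.44968559  228.51084097]
gear [806.81612101  72.70459536  25.        ]
bearing [ 732.71895752 -200.40227164   16.        ]
cam in tool [ 8.13916093e+01 -1.56845295e-02 -1.56442099e+02] [-2.90758765e-01 -6.62444155e-04  9.56796165e-01]
```

Call:
play_rows([
  [0.032, -0.031, 0, 0, 0, 0.14, 0],
  [0.0275, -0.0355, 0, 0, 0, 0.14, 0],
  [0.022, -0.039, 0, 0, 0, 0.137, 0],
  [0.017, -0.042, 0, 0, 0, 0, 0],
  [0.017, -0.042, 0, 0, 0, 0, 0],
  [0.017, -0.042, 0, 0, 0, 0, 0],
  [0.017, -0.042, 0, 0, 0, 0, 0],
  [0.017, -0.042, 0, 0, 0, 0, 0],
])

```text
t: 1.2
eef_pos: [393.7, -231.2, 227.6]
tcp_rot: [3.14, -0.001, -0.025]
ft_force: [0.7, 0.2, 0.9]
opening: 0.387
```

Call:
play_rows([
  [0.02, -0.044, 0, 0, 0, -0.02, 0],
  [0.02, -0.044, 0, 0, 0, 0, 0],
  [0.02, -0.044, 0, 0, 0, 0, 0],
  [0.02, -0.044, 0, 0, 0, 0, 0],
  [0.02, -0.044, 0, 0, 0, 0, 0],
  [0.02, -0.044, 0, 0, 0, 0, 0],
  [0.02, -0.044, 0, 0, 0, 0, 0],
  [0.02, -0.044, 0, 0, 0, 0, 0],
])

```text
t: 2.0
eef_pos: [559.6, 133.3, 229.3]
tcp_rot: [3.138, -0.006, -0.005]
ft_force: [0.7, -0.5, 0.5]
opening: 0.006
```

```bash
python3 - <<'E'
from h import *
c=snap('wrist','w1.png'); print(state()['eef_pos'],state()['tcp_rot'])
for X in((556,182,102),(549.5,62.5,102)): print(proj(c,X))
E
```

```text
[561.74667308 138.5268497  229.18635139] [ 3.14008403e+00 -7.98298698e-03 -2.67317439e-03]
[199.70532665 197.85026068]
[338.115085   204.13629094]
```

View pics/w1.png

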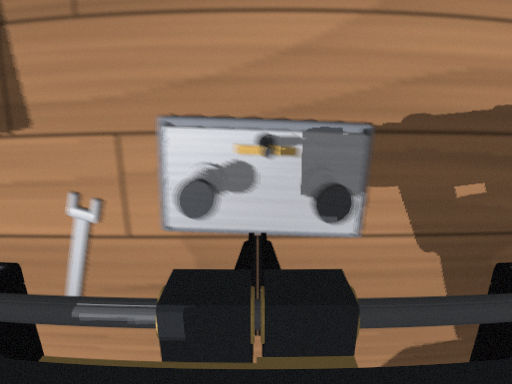

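```bash
python3 - <<'E'
from h import *
c=snap('wrist','w2.png'); s=state();print(s['eef_pos'],s['tcp_rot'],s['ft_force'],s['qvel'])
I=c['img'].astype(int)
for k,(x0,y0,x1,y1) in {'L':(165,172,225,228),'R':(305,175,365,230)}.items():
    sub=I[y0:y1,x0:x1]; m=(sub.max(2)<72).astype(np.uint8)
    l=cv2.connectedComponentsWithStats(m); i=1+np.argmax(l[2][1:,4])
    print(k,l[2][i],l[3][i]+[x0,y0])
    ct=max(cv2.findContours((l[1]==i).astype(np.uint8),0,1)[0],key=len)
    e=cv2.minEnclosingCircle(ct); u,v=e[0][0]+x0,e[0][1]+y0
    print(e, onz(c,u,v,102),onz(c,u,v,100))
cv2.imwrite('pics/w2z.png',cv2.resize(c['img'][100:245,140:390],None,fx=3,fy=3,interpolation=2)[:,:,::-1])
E
```

```text
[560.36328167 135.65213317 228.80666687] [ 3.13900746e+00 -6.76021623e-03 -8.39495080e-04] [-0.71110666 -0.69994961 -0.5586696 ] [-0.07609375 -0.03426184  0.08028488 -0.01977412 -0.01121709 -0.07425054]
L [32 11 28 13 82] [213.57317073 186.64634146]
((45.5, 18.5), 14.23034954071045) [564.81223028 177.88132273 102.        ] [564.26927803 178.16131988 100.        ]
R [  18   13   41   35 1109] [343.84129847 205.03065825]
((38.0, 32.0), 20.61562728881836) [549.52882284  63.55966449 102.        ] [548.87833836  63.03530809 100.        ]
```

View pics/w2z.png

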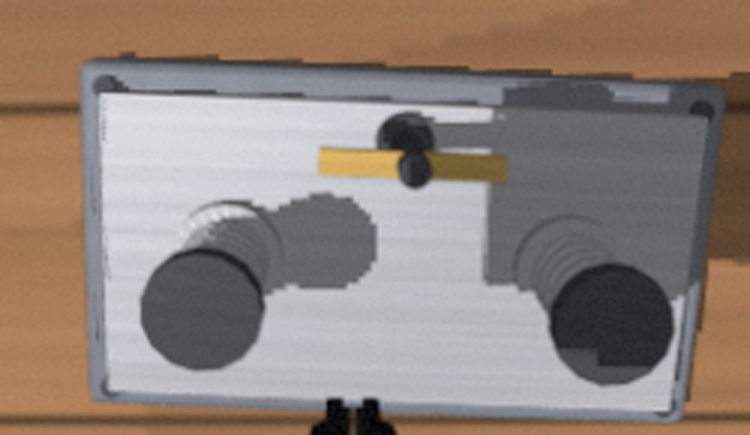

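```bash
python3 - <<'E'
from h import *
c=read_camera('wrist'); s=state();print(s['eef_pos'],s['tcp_rot'],s['ft_force'],s['qvel'])
cv2.imwrite('pics/w3z.png',cv2.resize(c['img'][100:245,140:390],None,fx=3,fy=3,interpolation=2)[:,:,::-1])
I=c['img'].astype(int)
for k,(x0,y0,x1,y1) in {'L':(175,172,229,228),'R':(315,175,370,230)}.items():
    sub=I[y0:y1,x0:x1]; g=sub.max(2); m=((g<95)&(g>45 if k=='L' else g>0)).astype(np.uint8)
    m=cv2.morphologyEx(m,2,np.ones((9,9),np.uint8))
    l=cv2.connectedComponentsWithStats(m); i=1+np.argmax(l[2][1:,4]); b=l[2][i]
    u=x0+b[0]+(b[2]-1)/2; v=y0+b[1]+b[3]-1-(b[2]-1)/2*.97
    print(k,b,u,v,onz(c,u,v,102))
for u,v in((206.6,202.7),(343.3,208.4)): print(onz(c,u,v,102))
E
```

```text
[559.33307721 133.41519172 228.63191215] [ 3.13819517e+00 -5.59258660e-03 -1.41874147e-03] [-0.5282469  -0.63152913 -0.60236412] [-0.05793716 -0.0266813   0.04823549 -0.00742015 -0.00302252 -0.02703705]
L [   9   11   40   38 1211] 203.5 201.085 [553.94672108 181.22858309 102.        ]
R [   5   11   41   40 1326] 340.0 205.6 [549.54997311  63.31135804 102.        ]
[552.48709798 178.61667761 102.        ]
[546.98321043  60.2347756  102.        ]
```

View pics/w3z.png

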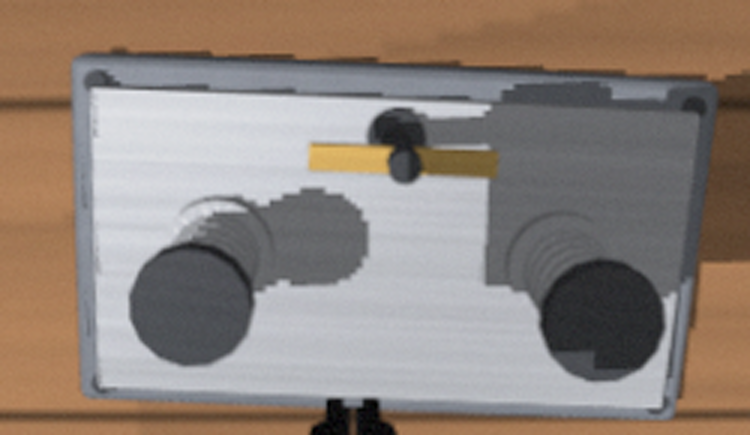

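Call:
play_rows([
  [-0.002, -0.025, 0.02, 0, 0, 0, 0],
  [-0.001, -0.015, 0.03, 0, 0, 0, 0],
  [0, -0.006, 0.02, 0, 0, 0, 0],
  [0, 0, 0.01, 0, 0, 0, 0],
  [0, 0, 0, 0, 0, 0, 0],
  [0, 0, 0, 0, 0, 0, 0],
])

```text
t: 2.75
eef_pos: [556.4, 175.4, 147.7]
tcp_rot: [3.137, -0.007, -0.005]
ft_force: [0.2, -0.2, -0.2]
opening: 0.006
```

```bash
python3 - <<'E'
from h import *
s=state();print(s['eef_pos'],s['tcp_rot'],s['ft_force'],s['qvel'],s['opening'])
E
```

```text
[556.37843493 175.39110559 147.70334833] [ 3.13740537 -0.00723376 -0.00508342] [ 0.24652207 -0.17741497 -0.23543182] [-0.01338482 -0.00254455  0.006641   -0.00027886  0.00031265 -0.00534771] 0.005795000530410805
```

Call:
play_rows([
  [-0.0015, -0.006, 0.012, 0.004, -0.007, 0, 0],
  [0, 0, 0.008, 0, 0, 0, 0],
  [0, 0, 0.004, 0, 0, 0, 0],
  [0, 0, 0, 0, 0, 0, 0],
  [0, 0, 0, 0, 0, 0, 0],
])

```text
t: 3.25
eef_pos: [555.9, 180.4, 123.9]
tcp_rot: [-3.141, -0.003, -0.007]
ft_force: [0.2, 0.4, 1.0]
opening: 0.001
```

```bash
python3 - <<'E'
from h import *
s=state();print(s['eef_pos'],s['tcp_rot'],s['ft_force'])
c=snap('wrist','w4.png')
a=snap('scene','s4.png')['img'][105:205,215:335]; b=snap('side','d4.png')['img'][165:265,190:310]
cv2.imwrite('pics/j4.png',np.hstack([cv2.resize(x,None,fx=3.3,fy=3.3,interpolation=2) for x in(a,b)])[:,:,::-1])
E
```

```text
[555.94420354 180.43144728 123.92890794] [-3.14079852e+00 -2.96635377e-03 -6.99316776e-03] [0.18460778 0.41122113 0.96466778]
```

View pics/j4.png

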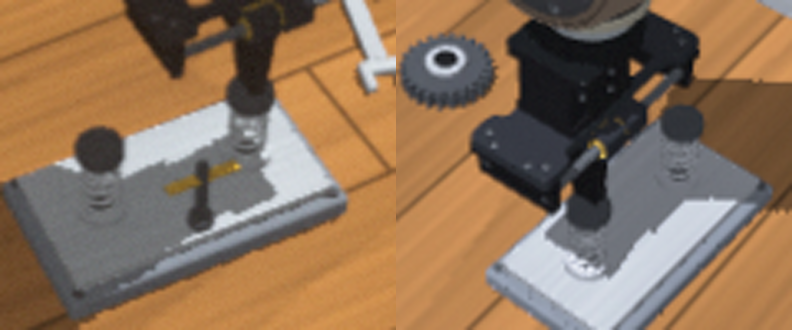

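View pics/w4.png

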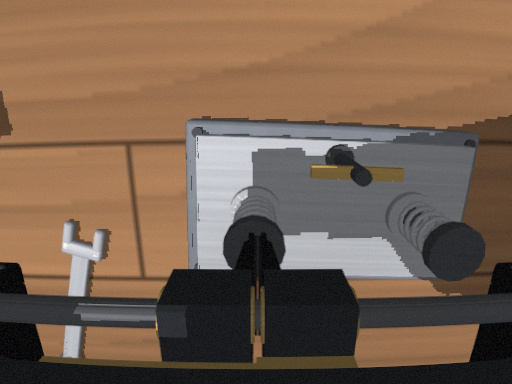

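Call:
play_rows([
  [-0.001, -0.001, 0.004, 0, 0, 0, 0],
  [0, 0, 0.003, 0, 0, 0, 0],
  [0, 0, 0.002, 0, 0, 0, 0],
  [0, 0, 0.002, 0, 0, 0, 0],
])

```text
t: 3.8
eef_pos: [555.3, 181.8, 113.3]
tcp_rot: [-3.14, -0.005, -0.007]
ft_force: [-1.0, -0.7, 5.3]
opening: 0.004
```

Call:
play_rows([
  [0, 0, 0.002, 0, 0, 0, 0],
  [0, 0, 0.001, 0, 0, 0, 0],
  [0, 0, 0, 0, 0, 0, 0],
])

```text
t: 4.1
eef_pos: [555.5, 181.8, 110.9]
tcp_rot: [-3.14, -0.006, -0.007]
ft_force: [-2.9, -0.5, 7.0]
opening: 0.007
```

Call:
play_rows([
  [0, 0, 0.002, 0, 0, 0, 0],
  [0, 0, 0.002, 0, 0, 0, 0],
  [0, 0, 0, 0, 0, 0, 0],
])

```text
t: 4.4
eef_pos: [555.6, 181.8, 108.3]
tcp_rot: [-3.14, -0.007, -0.007]
ft_force: [-1.9, -0.1, 10.4]
opening: 0.006
```

```bash
python3 - <<'E'
from h import *
s=state();print(s['eef_pos'],s['tcp_rot'],s['ft_force'])
E
```

```text
[555.6209565  181.82333086 108.32025601] [-3.1400742  -0.00690213 -0.00659973] [-1.89021072 -0.12106286 10.35996177]
```

Call:
play_rows([
  [0, 0, 0.002, 0, -0.005, 0, 0],
  [0, 0, 0.0015, 0, 0, 0, 0],
  [0, 0, 0, 0, 0, 0, 0],
])

```text
t: 4.7
eef_pos: [555.8, 181.8, 106.9]
tcp_rot: [-3.14, -0.003, -0.006]
ft_force: [-3.3, -0.6, 10.1]
opening: 0.001
```

```bash
python3 - <<'E'
from h import *
for i in range(4):
    c=read_camera('side'); s=state();print(s['t'],s['eef_pos'],s['tcp_rot'],s['ft_force'])
E
```

```text
4.75 [555.83943483 181.83307066 107.00895011] [-3.13977529 -0.00347132 -0.0065063 ] [-2.6330123  -1.18551278  9.35066874]
4.8 [555.83754066 181.85122863 106.999212  ] [-3.13975866 -0.00349646 -0.00650106] [-2.92542096 -0.66106595 10.60143244]
4.85 [555.79746442 181.84075173 106.98609277] [-3.13977634 -0.00345333 -0.00645827] [-3.31806954 -1.18798599 11.0987967 ]
4.9 [555.82678014 181.85389263 106.99575168] [-3.13977112 -0.00351221 -0.00647578] [-2.205531   -1.1177403  10.61620164]
```

Call:
play_rows([
  [0, 0, 0.002, 0, 0, 0, 0],
  [0, 0, 0.002, 0, 0, 0, 0],
  [0, 0, 0.0015, 0, 0, 0, 0],
])

```text
t: 5.2
eef_pos: [555.9, 181.9, 103.9]
tcp_rot: [-3.14, -0.005, -0.006]
ft_force: [-2.8, -0.2, 12.9]
opening: 0.003
```

```bash
cat >> h.py <<'E'
def hold(n=4):
    F=[]
    for i in range(n):
        c=read_camera('side'); s=state(); F.append(s['ft_force'])
    print(s['t'],s['eef_pos'].round(2),s['tcp_rot'].round(4),'F',np.mean(F,0).round(2),'sd',np.std(F,0).round(2))
E
python3 - <<'E'
from h import *
hold()
E
```

```text
5.4 [555.87 181.86 104.07] [-3.1395 -0.0051 -0.0064] F [-3.85 -0.99 13.55] sd [0.25 0.32 0.43]
```

```bash
python3 - <<'E'
from h import *
hold(16)
a=snap('scene','s5.png')['img'][105:205,215:335]; b=snap('side','d5.png')['img'][165:265,190:310]
cv2.imwrite('pics/j5.png',np.hstack([cv2.resize(x,None,fx=3.3,fy=3.3,interpolation=2) for x in(a,b)])[:,:,::-1])
snap('wrist','w5.png')
hold(6)
E
```

```text
6.2 [555.89 181.87 104.08] [-3.1395 -0.0052 -0.0063] F [-3.98 -1.23 13.31] sd [0.34 0.45 0.49]
6.65 [555.87 181.87 104.06] [-3.1395 -0.0051 -0.0063] F [-3.42 -0.58 12.95] sd [0.36 0.21 0.45]
```

View pics/j5.png

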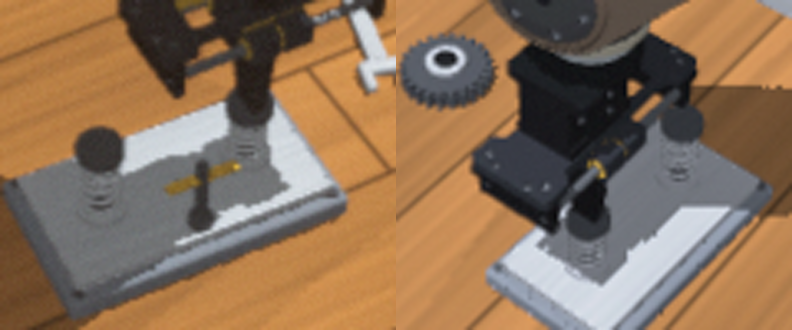

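View pics/w5.png

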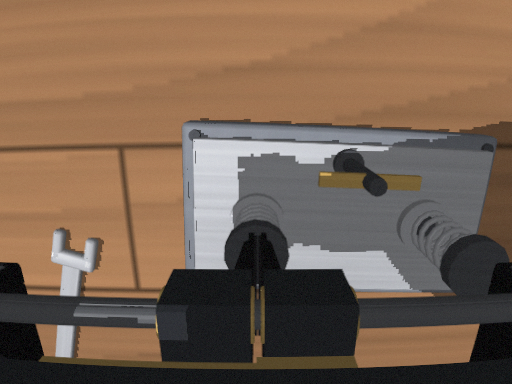

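Call:
play_rows([
  [0, 0, 0.0015, 0, 0, 0, 0],
])

```text
t: 6.75
eef_pos: [555.9, 181.9, 103.6]
tcp_rot: [-3.139, -0.006, -0.006]
ft_force: [-4.5, -0.7, 13.2]
opening: 0.006
```

```bash
python3 - <<'E'
from h import *
hold(16)
E
```

```text
7.55 [555.88 181.88 103.57] [-3.1394 -0.0057 -0.0063] F [-3.96 -1.05 13.78] sd [0.59 0.4  0.53]
```

Call:
play_rows([
  [0, 0, -0.008, 0, 0, 0, 0],
  [0, 0, -0.015, 0, 0, 0, 0],
  [0, 0, -0.02, 0, 0, 0, 0],
  [0, 0.03, -0.005, 0, -0.005, 0, 0],
  [-0.002, 0.04, 0, 0, 0, 0, 0],
  [-0.003, 0.03, 0, 0, 0, 0, 0],
  [-0.001, 0.012, 0, 0, 0, 0, 0],
  [0, 0, 0, 0, 0, 0, 0],
])

```text
t: 8.35
eef_pos: [548.8, 67.2, 153.2]
tcp_rot: [-3.139, -0.002, -0.004]
ft_force: [-0.3, 0.0, 0.1]
opening: 0.003
```

```bash
python3 - <<'E'
from h import *
hold(2)
c=snap('wrist','w6.png');hold(1)
s=snap('scene','s6.png')
a=s['img'][105:205,215:335]
cv2.imwrite('pics/j6.png',cv2.resize(a,None,fx=5,fy=5,interpolation=2)[:,:,::-1])
E
```

```text
8.45 [548.92  68.59 153.19] [-3.1391e+00 -1.8000e-03 -2.8000e-03] F [ 0.39  0.25 -0.41] sd [0.03 0.18 0.21]
8.55 [548.88  69.24 153.15] [-3.1392e+00 -1.8000e-03 -1.3000e-03] F [-0.87  0.01 -0.17] sd [0. 0. 0.]
```

View pics/w6.png

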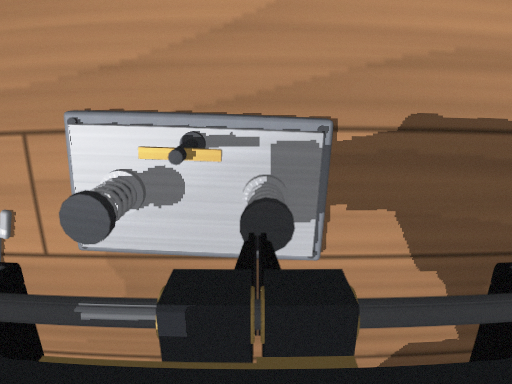

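View pics/j6.png

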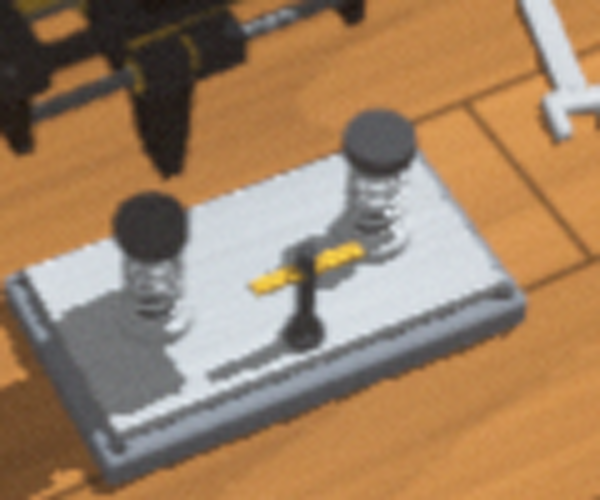

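```bash
python3 - <<'E'
from h import *
c=read_camera('wrist');I=c['img'].max(2)
print(onz(c,267,223,102),onz(c,88,216.5,102),state()['eef_pos'])
r=I[218];print([i for i in range(225,310) if (r[i]<75)!=(r[i-1]<75)])
E
```

```text
[550.52257727  62.8279338  102.        ] [554.76688354 179.89851689 102.        ] [548.83481703  69.24202346 153.16494954]
[242, 294]
```

Cap centre R = (550, 63). Align and descend to just above the cap.

Call:
play_rows([
  [0.001, 0.0065, 0.015, -0.002, -0.002, 0, 0],
  [0, 0, 0.01, 0, 0, 0, 0],
  [0, 0, 0.004, 0, 0, 0, 0],
  [0, 0, 0.003, 0, 0, 0, 0],
  [0, 0, 0, 0, 0, 0, 0],
])

```text
t: 9.15
eef_pos: [550.1, 65.7, 120.0]
tcp_rot: [-3.141, -0.0, 0.003]
ft_force: [0.3, 1.3, -0.1]
opening: 0.001
```

```bash
python3 - <<'E'
from h import *
hold(4)
E
```

```text
9.35 [550.4   65.49 120.59] [-3.141e+00 -1.400e-03  2.400e-03] F [ 0.06 -0.32 -0.1 ] sd [0.34 0.61 0.2 ]
```

Call:
play_rows([
  [0, 0.0025, 0.002, 0, 0, 0, 0],
  [0, 0, 0.002, 0, 0, 0, 0],
  [0, 0, 0.002, 0, 0, 0, 0],
  [0, 0, 0.002, 0, 0, 0, 0],
])

```text
t: 9.75
eef_pos: [550.8, 62.6, 113.1]
tcp_rot: [-3.141, -0.003, 0.002]
ft_force: [0.5, 0.3, 2.4]
opening: 0.002
```

```bash
python3 - <<'E'
from h import *
hold(3)
E
```

```text
9.9 [550.8   62.7  113.07] [-3.141e+00 -3.100e-03  2.100e-03] F [-1.19  0.55  2.58] sd [0.27 0.48 0.16]
```

Contact. Continue down in small steps.

Call:
play_rows([
  [0, 0, 0.003, 0, 0, 0, 0],
  [0, 0, 0.003, 0, 0, 0, 0],
  [0, 0, 0.003, 0, 0, 0, 0],
])

```text
t: 10.2
eef_pos: [550.9, 62.7, 104.3]
tcp_rot: [-3.141, -0.004, 0.002]
ft_force: [-1.1, 0.7, 6.7]
opening: 0.0
```

```bash
python3 - <<'E'
from h import *
hold(3)
E
```

```text
10.35 [550.97  62.75 104.28] [-3.141e+00 -3.800e-03  2.300e-03] F [-1.   -0.04  6.63] sd [0.47 0.26 0.24]
```

Call:
play_rows([
  [0, 0, 0.004, 0, -0.004, 0, 0],
  [0, 0, 0.004, 0, 0, 0, 0],
  [0, 0, 0.004, 0, 0, 0, 0],
  [0, 0, 0.002, 0, 0, 0, 0],
])

```text
t: 10.75
eef_pos: [551.2, 62.8, 91.5]
tcp_rot: [-3.141, -0.001, 0.003]
ft_force: [-2.8, -0.2, 13.4]
opening: 0.003
```

```bash
python3 - <<'E'
from h import *
hold(3)
E
```

```text
10.9 [551.18  62.77  91.69] [-3.1412e+00 -1.4000e-03  2.6000e-03] F [-3.63  0.14 13.11] sd [0.4  0.24 0.18]
```

Call:
play_rows([
  [0, 0, 0.0025, 0, 0, 0, 0],
])

```text
t: 11.0
eef_pos: [551.2, 62.8, 89.9]
tcp_rot: [-3.141, -0.002, 0.003]
ft_force: [-4.2, -0.2, 14.1]
opening: 0.002
```

```bash
python3 - <<'E'
from h import *
hold(18)
a=snap('scene','s7.png')['img'][105:205,215:335]; b=snap('side','d7.png')['img'][165:265,190:310]
cv2.imwrite('pics/j7.png',np.hstack([cv2.resize(x,None,fx=3.3,fy=3.3,interpolation=2) for x in(a,b)])[:,:,::-1])
hold(6)
E
```

```text
11.9 [551.2   62.81  89.88] [-3.1412e+00 -1.9000e-03  2.7000e-03] F [-3.82  0.   14.25] sd [0.5  0.36 0.46]
12.3 [551.19  62.79  89.89] [-3.1412e+00 -1.9000e-03  2.7000e-03] F [-4.04 -0.13 14.08] sd [0.43 0.35 0.39]
```

View pics/j7.png

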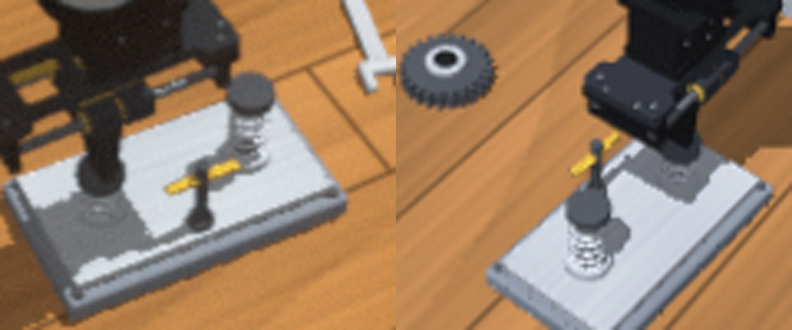

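Call:
play_rows([
  [0, 0, -0.015, 0, 0, 0, 0],
  [0, 0, -0.025, 0, 0, 0, 0],
  [0, 0, -0.025, 0, 0, 0, 30],
  [0, 0, -0.01, 0, 0, 0, 70],
  [0, 0, 0, 0, 0, 0, 70],
  [0, 0, 0, 0, 0, 0, 70],
  [0, 0, 0, 0, 0, 0, 70],
  [0, 0, 0, 0, 0, 0, 70],
])

```text
t: 13.1
eef_pos: [550.3, 62.6, 163.3]
tcp_rot: [-3.141, 0.002, 0.003]
ft_force: [-0.1, 0.3, 0.7]
opening: 0.454
```

```bash
python3 - <<'E'
from h import *
hold(2)
c=snap('wrist','w8.png');I=c['img'].max(2)
E
```

```text
13.2 [550.41  62.62 163.49] [-3.1415e+00  1.4000e-03  2.7000e-03] F [-0.57  0.44 -0.46] sd [0.45 0.18 0.42]
```

View pics/w8.png

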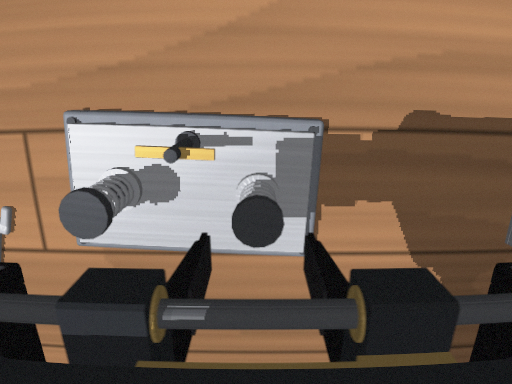

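Call:
play_rows([
  [0, 0, 0.01, 0, 0, 0, 70],
  [0, 0, 0.01, 0, 0, 0, 70],
  [0, 0, 0.012, 0, 0, 0, 70],
  [0, 0, 0.012, 0, 0, 0, 70],
  [0, 0, 0.012, 0, 0, 0, 70],
  [0, 0, 0.01, 0, 0, 0, 70],
  [0, 0, 0.005, 0, 0, 0, 70],
  [0, 0, 0, 0, 0, 0, 70],
])

```text
t: 14.05
eef_pos: [549.5, 62.6, 84.3]
tcp_rot: [-3.141, 0.004, 0.003]
ft_force: [-0.2, -0.5, 1.2]
opening: 0.697
```

```bash
python3 - <<'E'
from h import *
hold(2)
print(state()['opening']); snap('wrist','w9.png')
E
```

```text
14.15 [549.8   62.63  85.16] [-3.1414e+00  3.2000e-03  2.7000e-03] F [-0.07 -0.55  0.63] sd [0.08 0.3  0.2 ]
0.7015244961046858
```

View pics/w9.png

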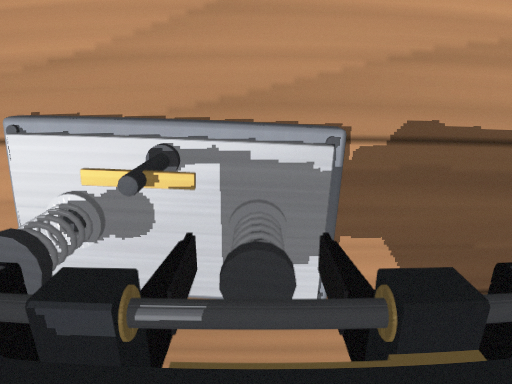

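Call:
play_rows([
  [0, 0, -0.007, 0, -0.003, 0, 70],
  [0, 0, 0, 0, 0, 0, 50],
  [0, 0, 0, 0, 0, 0, 35],
  [0, 0, 0, 0, 0, 0, 20],
  [0, 0, 0, 0, 0, 0, 20],
  [0, 0, 0, 0, 0, 0, 20],
  [0, 0, 0, 0, 0, 0, 20],
  [0, 0, 0, 0, 0, 0, 20],
])

```text
t: 15.0
eef_pos: [550.8, 62.6, 95.1]
tcp_rot: [-3.142, 0.002, 0.003]
ft_force: [0.2, -0.2, -0.5]
opening: 0.366
```

```bash
python3 - <<'E'
from h import *
hold(2)
print(state()['opening'])
E
```

```text
15.1 [550.82  62.6   95.11] [-3.1415e+00  2.2000e-03  2.7000e-03] F [-0.07 -0.12  0.91] sd [0.5  0.11 0.48]
0.36957764620167277
```

Call:
play_rows([
  [0, 0, 0, 0, 0, 0, 20],
  [0, 0, 0, 0, 0, 0, 20],
  [0, 0, -0.004, 0, 0, 0, 20],
  [0, 0, -0.006, 0, 0, 0, 20],
  [0, 0, -0.01, 0, 0, 0, 20],
  [0, 0, -0.015, 0, 0, 0, 20],
  [0, 0, -0.015, 0, 0, 0, 20],
  [0, 0, 0, 0, 0, 0, 20],
])

```text
t: 15.9
eef_pos: [550.7, 62.7, 149.0]
tcp_rot: [-3.141, 0.003, 0.003]
ft_force: [-0.5, 0.5, -1.6]
opening: 0.361
```

```bash
python3 - <<'E'
from h import *
hold(2)
print(state()['opening'])
a=snap('scene','s10.png')['img'][85:225,180:335]; b=snap('side','d10.png')['img'][145:285,190:345]
cv2.imwrite('pics/j10.png',np.hstack([cv2.resize(x,None,fx=2.5,fy=2.5,interpolation=2) for x in(a,b)])[:,:,::-1])
E
```

```text
16.0 [549.98  62.65 147.16] [-3.1414e+00  5.3000e-03  2.7000e-03] F [-0.49  0.48 -0.74] sd [0.08 0.55 0.29]
0.36784230850541116
```

View pics/j10.png

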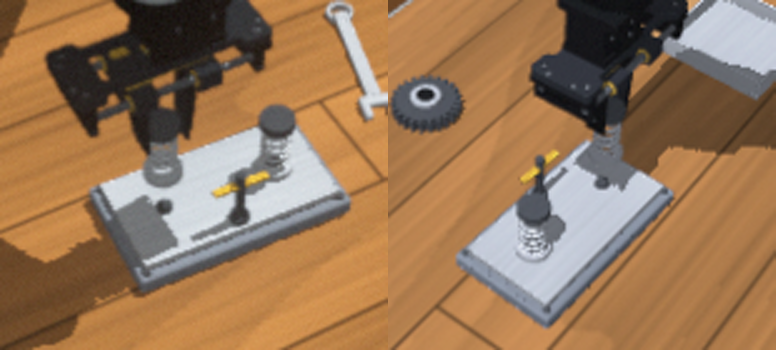

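Call:
play_rows([
  [0, 0.015, 0, 0, -0.004, 0, 20],
  [0.001, 0.03, 0, 0, 0, 0, 20],
  [0.001, 0.04, 0, 0, 0, 0, 20],
  [0.001, 0.045, 0, 0, 0, 0, 20],
  [0.001, 0.045, 0, 0, 0, 0, 20],
  [0.001, 0.045, 0, 0, 0, 0, 20],
  [0.001, 0.04, 0, 0, 0, 0, 20],
  [0.001, 0.03, 0, 0, 0, 0, 20],
])

```text
t: 16.9
eef_pos: [555.0, -239.5, 140.7]
tcp_rot: [-3.139, 0.02, 0.009]
ft_force: [0.9, 0.5, -1.3]
opening: 0.367
```

Call:
play_rows([
  [0.002, 0.02, 0, 0, 0, 0, 20],
  [0.001, 0.008, 0, 0, 0, 0, 20],
  [0, 0, 0, 0, 0, 0, 20],
  [0, 0, 0, 0, 0, 0, 20],
])

```text
t: 17.3
eef_pos: [555.6, -273.9, 137.7]
tcp_rot: [-3.137, 0.024, 0.003]
ft_force: [0.6, 0.2, -0.7]
opening: 0.368
```

```bash
python3 - <<'E'
from h import *
hold(3)
print(state()['opening'])
a=snap('scene','s11.png')['img'][150:290,60:215]; b=snap('side','d11.png')['img'][80:220,250:405]
cv2.imwrite('pics/j11.png',np.hstack([cv2.resize(x,None,fx=2.5,fy=2.5,interpolation=2) for x in(a,b)])[:,:,::-1])
E
```

```text
17.45 [ 556.02 -273.31  138.12] [-3.1375  0.0231  0.0041] F [ 0.28  0.34 -1.36] sd [0.43 0.31 0.15]
0.3691552728331839
```

View pics/j11.png

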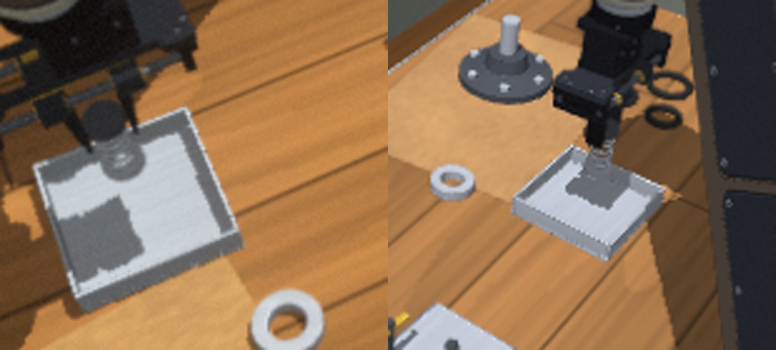

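Call:
play_rows([
  [0.002, 0.002, 0.01, -0.004, 0.023, 0, 20],
  [0, 0, 0.015, 0, 0, 0, 20],
  [0, 0, 0.015, 0, 0, 0, 20],
  [0, 0, 0.01, 0, 0, 0, 20],
  [0, 0, 0.004, 0, 0, 0, 20],
  [0, 0, 0, 0, 0, 0, 20],
])

```text
t: 18.15
eef_pos: [559.6, -272.6, 84.1]
tcp_rot: [3.14, -0.004, 0.009]
ft_force: [-0.7, 0.5, -1.6]
opening: 0.362
```

```bash
python3 - <<'E'
from h import *
hold(3)
E
```

```text
18.3 [ 559.86 -272.98   84.96] [ 3.139  -0.0049  0.0084] F [ 0.5   0.06 -1.59] sd [0.14 0.19 0.3 ]
```

Call:
play_rows([
  [0, 0, 0.006, 0.003, -0.004, 0, 20],
  [0, 0, 0.004, 0, 0, 0, 20],
  [0, 0, 0.002, 0, 0, 0, 20],
  [0, 0, 0.002, 0, 0, 0, 20],
  [0, 0, 0, 0, 0, 0, 20],
])

```text
t: 18.8
eef_pos: [560.3, -273.4, 70.9]
tcp_rot: [3.141, -0.002, 0.008]
ft_force: [0.1, 0.2, -0.8]
opening: 0.37
```

```bash
python3 - <<'E'
from h import *
hold(4)
E
```

```text
19.0 [ 560.45 -273.45   71.35] [ 3.1409e+00 -2.6000e-03  8.3000e-03] F [ 0.07 -0.48 -0.99] sd [0.27 0.4  0.36]
```

Call:
play_rows([
  [0, 0, 0.002, 0, -0.003, 0, 20],
  [0, 0, 0.0015, 0, 0, 0, 20],
  [0, 0, 0, 0, 0, 0, 20],
])

```text
t: 19.3
eef_pos: [560.7, -273.6, 68.2]
tcp_rot: [3.14, -0.0, 0.008]
ft_force: [-1.4, -0.3, 1.6]
opening: 0.366
```

```bash
python3 - <<'E'
from h import *
hold(4)
E
```

```text
19.5 [ 560.71 -273.61   68.3 ] [ 3.1403e+00 -3.0000e-04  8.3000e-03] F [-0.75  0.63  1.74] sd [0.3  0.34 0.53]
```

Contact with the tray floor (+1.7 N). Release and retreat.

Call:
play_rows([
  [0, 0, 0, 0, 0, 0, 42],
  [0, 0, 0, 0, 0, 0, 48],
  [0, 0, 0, 0, 0, 0, 55],
  [0, 0, 0, 0, 0, 0, 70],
  [0, 0, 0, 0, 0, 0, 75],
  [0, 0, 0, 0, 0, 0, 75],
  [0, 0, 0, 0, 0, 0, 75],
])

```text
t: 20.2
eef_pos: [560.8, -273.7, 68.2]
tcp_rot: [3.14, -0.0, 0.008]
ft_force: [-0.3, -0.2, 0.6]
opening: 0.743
```

```bash
python3 - <<'E'
from h import *
hold(2);print(state()['opening'])
snap('wrist','w12.png')
E
```

```text
20.3 [ 560.77 -273.67   68.19] [ 3.1402e+00 -5.0000e-04  8.3000e-03] F [0.15 0.05 0.45] sd [0.12 0.55 0.29]
0.7470153141054786
```

View pics/w12.png

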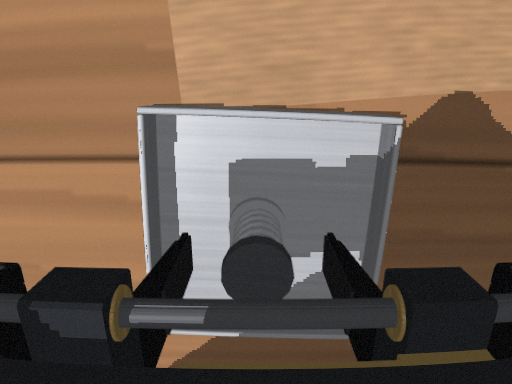

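Spring stands free between the open fingers. Raise straight up.

Call:
play_rows([
  [0, 0, -0.01, 0, 0, 0, 75],
  [0, 0, -0.02, 0, 0, 0, 75],
  [0, 0, -0.03, 0, 0, 0, 75],
  [0, 0, -0.03, 0, 0, 0, 75],
  [0, 0, -0.03, 0, 0, 0, 75],
  [0, 0, -0.02, 0, 0, 0, 75],
  [0, 0, 0, 0, 0, 0, 75],
  [0, 0, 0, 0, 0, 0, 75],
])

```text
t: 21.15
eef_pos: [560.3, -273.2, 217.5]
tcp_rot: [3.14, -0.001, 0.008]
ft_force: [-0.5, -1.1, -0.1]
opening: 0.749
```

```bash
python3 - <<'E'
from h import *
hold(8)
s=snap('scene','s13.png'); d=snap('side','d13.png')
cv2.imwrite('pics/j13.png',np.vstack([np.hstack([cv2.resize(s['img'][y:y+115,x:x+150],None,fx=2.6,fy=2.6,interpolation=2) for x,y in((60,170),(200,100))]),np.hstack([cv2.resize(d['img'][y:y+115,x:x+150],None,fx=2.6,fy=2.6,interpolation=2) for x,y in((250,90),(190,170))])])[:,:,::-1])
snap('wrist','w13.png')
E
```

```text
21.55 [ 560.32 -273.22  216.58] [3.1406e+00 1.0000e-04 8.3000e-03] F [-0.12  0.07 -0.14] sd [0.44 0.63 0.51]
```

View pics/j13.png

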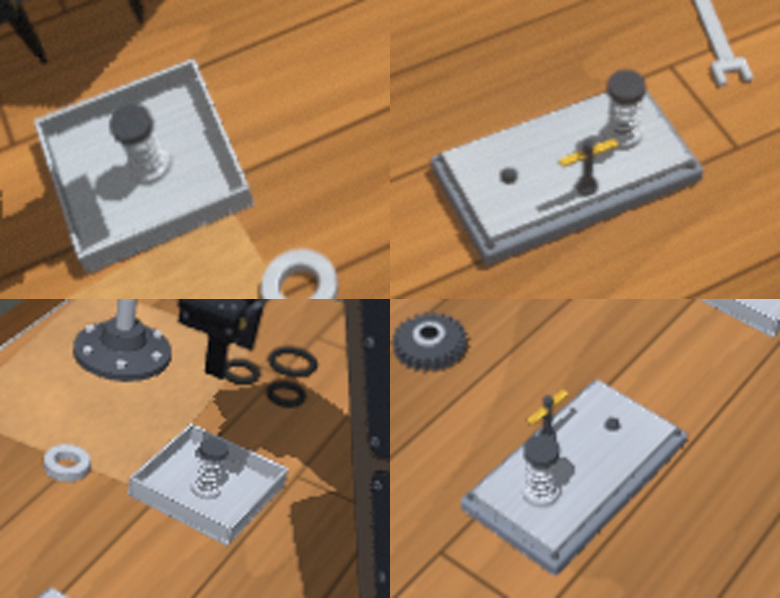

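View pics/w13.png

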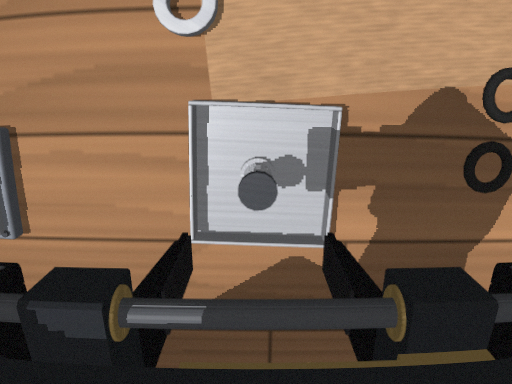

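The tired spring stands upright in the middle of the tray. The left spring stands upright on its seat, and the right spigot is empty.

```bash
python3 - <<'E'
from h import *
print(job_done())
E
```

```text
the job is handed in; nothing more can be done
None
```

I tested both springs, moved the tired right-hand one to the tray, and handed the job in at about 21.7 s; no verdict is reported.

| Spring | Measured push | Load on the plate (push plus about 1.2 N of spring weight) | Hold | Cap top while loaded (bar's top edge at 82 mm) | Result |
|---|---|---|---|---|---|
| Left | 13.3–13.8 N | about 14.5–15 N | about 2 s | about 90 mm | good, stays above the bar |
| Right | 14.1–14.3 N | about 15.4 N | about 1.3 s | about 76 mm | tired, goes below the bar |

- **Load limits:** The highest push I saw in any reading was about 14.3 N on either spring, well under the 22 N limit. The force readings scatter by about 0.5 N.
- **Side force:** While pressing, there was also a sideways force of about 4 N along x. Both springs stayed standing on their seats.
- **Loaded length:** I took it from the tool height at the tip. The camera pictures during pressing agreed but were too coarse to measure millimetres.
- **Final pictures:** The tired spring stands upright near the middle of the tray, and the good one stands upright and unloaded on the left seat. The gear, bearing and wrench look untouched. I judged these by eye and did not measure the final positions again.
- **Robot:** The gripper was open and clear above the tray, with wrist force near zero.

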